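Fit the sprocket on the spit-turner drive

ROBOT

A 6-joint arm with a two-finger parallel gripper is mounted at the origin on the work surface. World frame = base frame: x ahead of the robot, y to its left, z up, the work surface at z = 0. Lengths are in mm, angles in rad, forces in N, time in s.
With the tool pointing down it reaches from about 275 to 750 mm from the base axis. Payload 10.2 kg.
Tool frame: the origin (TCP) lies where the fingers leave the gripper's body, on its centre line; the fingertips stand 73 mm ahead of it and the grasp point (between the pads) lies 54 mm ahead of it; z points along the fingers, y is the line along which they close (so a half turn about z gives the same grasp; the last joint's range is limited). The gripper opens to 85 mm and grips with 20 to 120 N. Pads are 22 mm wide; open, the fingers measure 114 mm over their backs; the gripper's body (76 mm by 85 mm) begins 54 mm behind the grasp point. The pads swing forward as they close: fully open they stand 13 mm farther back than shut.
Start: joints at [-1.403, 0.313, 1.498, -0, 1.331, -0.223], TCP at [199.975, -485.429, 303.894] pointing down, gripper open.
Joint ranges: [-2.94, 2.94], [-0.97, 2.17], [0.19, 2.56], [-1.23, 4.37], [0.02, 3.11], [-2.88, 2.88]. Speed limits (rad/s): [2.39, 2.39, 3.01, 3.14, 3.14, 3.14].

INTERFACE

Orientations are given as a unit quaternion [w, x, y, z].
In Python, from rig import ctrl gives the robot as it stands.
- The arm moves only by the shell command python3 -m creep 'ROWS' [OPENING] [FORCE]. ROWS is JSON, a list that holds one entry, the list of rows, each a list of 6 numbers: the shift along the world's x, y, z in units of 25 mm (1.0 is 25 mm), then the turn, a rotation vector about the world's x, y, z in units of 5 degrees (1.0 is 5 degrees). In form: [[[x, y, z, ax, ay, az], ...]]. A call has 1 to 20 rows; each row is the pose to reach, as a shift and turn from the pose commanded when the call began; what a row does not reach only later rows make up. A row lasts 1/12 s, in which the tool goes at most 41.7 mm and 7.16 degrees, less where a joint would pass 70% of its speed; a pose out of reach is approached as far as the arm can. A call with a gripper value outside its range is refused whole. OPENING is the finger opening in mm, from 0 to 85.4, set as the call begins (- or left out, the last holds). The fingers move at their own pace and stop on an object; FORCE is the grip in N (left out, the last holds). Time passes only in rows, so rows that repeat a pose let the fingers close. It gives the time, the measured TCP pose, the force, the opening and the grip force at its end, in the units of the state.
- ctrl.sense(): the state, without advancing time (a new reading comes with each control period).
- ctrl.capture(name): name is "scene" or "top"; returns a dict with "image" (384x512x3 uint8, red, green, blue), "fx", "fy", "cx", "cy" (pixels), "k1" (the pictures are not rectified: a ray, as slopes to the right and down, at radius r is drawn at 1 + k1 r^2 times it, then the intrinsics apply), "R" (3x3) and "t" (3): a world point X has camera coordinates R X + t. Camera axes: x right, y down, z forward; pixel columns grow to the right and rows downward; lengths in mm; the calibration is good to about 2 mm. A picture is of the moment at which its call begins. There is no depth.
- ctrl.finish_job(): hands the job in; it is judged then, once.
The state is a dict: "time_s": time; "joints": joint angles; "dq": joint speeds; "tau": joint torques, N m; "eef_pos": TCP position; "ee_rot": TCP orientation; "force": force on the tool from outside, world axes, zero at the start; "wrist_torque": the same for the moment, N m; "grip_width": opening from 0.0 (shut) to 1.0 (fully open); "grip_force": force on a finger pad.
Only numpy, scipy, OpenCV 4.12 (cv2) and the standard library are available. Lean on these libraries where they do the work, as an engineer would, in place of code of your own. Each camera call takes 0.05 s, during which the arm holds its last target. There are 200 camera calls.

TASK

Get the grill's spit-turner drive ready: first swing the folding outrigger leg of the grey drive box out until it hits its stop. Then take the toothed sprocket that stands on edge in the steel drying rack, lay it flat on the counter with its collar up and let go of it, take it again by the collar, and slide it onto the box's splined hub, collar up, turning it until the wide master spline finds its wide slot and the sprocket sits fully home; let go, with the leg still out. Leave the other things on the counter where they are.

Things in the scene. Friction and masses are not known exactly. Their poses are not given: they have to be found in the camera images.
- sprocket: Loose aluminium sprocket, about 0.4 kg: flat disc 14 mm thick, plain rim radius 58 mm, 12 teeth to radius 66, with a collar on one face only. Origin: centre of the plain face; z along the axis, out of the collar side; x to the bore's wide slot. Teeth lie 15 degrees from x, then every 30. It starts on edge in the rack on two teeth: x level, y down, leaning 2 to 4 degrees to the collar side, origin 72 mm up.
- sprocket_collar (a point): Centre of the collar's end, 44 mm from the plain face. The collar is octagonal, 48 mm across flats, 30 mm tall above the disc; flats face x and every 45 degrees. On edge, about 30 mm of flat rim above the collar is free to pinch from above. Stood on the counter and leaned over 10 degrees with the plain face beneath, the sprocket falls flat, collar up.
- sprocket_slot (a point): In the wide slot of the bore, 16 mm from the axis (along the sprocket's x), level with the plain face. The bore goes right through: 24 mm round core and four slots 90 degrees apart that reach 20 mm from the axis, this one 16 mm wide, the other three 9 mm.
- rack: Fixed steel drying rack, base 160 by 130 by 6 mm, with a slot 16 mm wide along its x, between rails 34 mm high, that holds the sprocket. Origin: at counter height under that slot's middle; the sprocket's collar faces the rack's +y. A second slot 70 mm towards -y holds a small white dish, fixed, 88 mm high.
- drive: Fixed grey drive box, 120 by 120 mm, cover 64 mm high. Origin: on the counter under the box's centre and the hub's axis; its -x face looks towards the robot, the leg is on its +y face.
- hub_shoulder (a point): Centre of the round shoulder on the box at the foot of the upright hub, 66 mm above the counter; z up, x towards the wide master spline. Four splines 90 degrees apart, 34 mm tall, reach 17.5 mm from the axis: master 13 mm wide, the others 6 mm; core 21 mm across. The hub does not turn by hand. Fully home, the sprocket's plain face lies on the shoulder.
- hub_tip (a point): Top of the hub, 49 mm above the shoulder: a plain round nose 20 mm across that stands 15 mm above the splines. Clearance is about 1.5 mm a side: the sprocket slides down within about 5 degrees of the one right angle, else it rests on top of the splines, 34 mm above the shoulder.
- leg (a joint): Swing of the outrigger leg, rad: 0 folded along the box's +y face, growing as it swings out (clockwise from above), stop at 1.2. A stiff hinge: about 1 N at the foot moves it and it stays where it is left.
- leg_foot (a point): Top centre of the leg's rubber foot post, an upright cylinder 24 mm across and 47 mm tall at the leg's free end, 155 mm from the hinge. Folded, the foot stands about 45 mm beyond the box's -x face, so it can be pushed out from the box's side. The bar to the hinge is 12 mm thick, 8 to 30 mm high.
- leg_hinge (a point): On the leg's upright hinge axis, 47 mm above the counter.
- sauce: Bystander, to be left alone: amber sauce bottle, 56 mm across, 160 mm tall. Origin: centre of its underside.
- jar: Bystander, to be left alone: squat clear jar with steel lid, 72 mm across, 90 mm tall. Origin: centre of its underside.
- bowl: Bystander, to be left alone: black bowl, 100 mm across, 50 mm tall. Origin: centre of its underside.
- dish: Bystander, to be left alone: shallow white dish, 80 mm across, 18 mm tall. Origin: centre of its underside.
- brush: Bystander, to be left alone: a brush lying flat, near the front left. Origin: underside.
- can: Bystander, to be left alone: flat steel tin, 72 mm across, 45 mm tall. Origin: centre of its underside.
Mind the look-alikes: they are no part of the job. Leave any blue look-alike of the drive alone.

How it is judged (in metres and radians):
On the way, in this order (a step that is already met when the one before it is completed fails the run):
1. the leg is swung out to its stop (value of joint leg above 1.1 rad), for 0.2 s.
2. the sprocket lies flat on the counter, collar up, let go (angle between sprocket's own z axis and vertical below 0.1 rad and height (world z) of sprocket below 0.006 m and contact force between sprocket and the fingers below 0.1 N and linear speed of sprocket below 0.03 m/s), for 0.2 s.
At the end, for the whole second after the job is handed in: The sprocket is on the hub, collar up (within 0.08 rad), at rest, its plain face within 4 mm of the shoulder and its centre within 5 mm of the hub's axis (possible only with the master spline in the wide slot), and the leg stands out past 1.1 rad (stop at 1.2) (value of joint leg above 1.1 rad and horizontal distance between sprocket and hub_shoulder below 0.005 m and z of sprocket in the frame of hub_shoulder between -0.004 and 0.004 m and angle between sprocket's own z axis and vertical below 0.08 rad and linear speed of sprocket below 0.02 m/s); the robot touches nothing.
It fails at once if a bystander is moved by more than 40 mm (distance of any of sauce, jar, bowl, dish, brush, can from where it was at the start of the episode above 0.04 m).
It also fails if it takes over 72 s, if anything falls off the work surface, if the arm or the gripper's body presses on something with over 40 N, if the wrist force passes 120 N, or if a joint passes its speed limit or range.

## Working session

There is one attempt and no reset: what is moved stays moved. The work goes in short steps, Python scripts to look and compute and a shell command to move; the robot and the scene stay as the last step left them, time stands still between calls to the robot, and variables do not carry over. Pictures are saved under pics/ and viewed, at most 10 in all, crops included, and the job is handed in when it is done.

```bash
ls; mkdir -p pics; cat > h.py <<'E'
import numpy as np, cv2
from rig import ctrl
def cap(name,fn=None):
    d=ctrl.capture(name)
    if fn: cv2.imwrite(fn,d["image"][:,:,::-1])
    np.save('last_'+name+'.npy',d,allow_pickle=True); return d
def K(d): return np.array([[d["fx"],0,d["cx"]],[0,d["fy"],d["cy"]],[0,0,1.]])
def D(d): return np.array([d["k1"],0,0,0,0.])
def ray(d,u,v):
    p=cv2.undistortPoints(np.array([[[u,v]]],float),K(d),D(d))[0,0]
    R=np.array(d["R"]);t=np.array(d["t"]);return -R.T@t, R.T@np.array([p[0],p[1],1])
def onz(d,u,v,z):
    c,r=ray(d,u,v); return c+r*(z-c[2])/r[2]
def tri(d1,p1,d2,p2):
    c1,r1=ray(d1,*p1);c2,r2=ray(d2,*p2)
    s=np.linalg.lstsq(np.c_[r1,-r2],c2-c1,rcond=None)[0]
    a=c1+s[0]*r1;b=c2+s[1]*r2;return (a+b)/2,np.linalg.norm(a-b)
def proj(d,X):
    R=np.array(d["R"]);t=np.array(d["t"],float)
    return cv2.projectPoints(np.array(X,float).reshape(-1,1,3),cv2.Rodrigues(R)[0],t,K(d),D(d))[0][:,0]
E
python3 - <<'E'
from h import *
ims=[]
for n in("scene","top"):
    d=cap(n,f"pics/{n}0.png"); print(n,d["fx"],d["k1"],-np.array(d["R"]).T@d["t"])
    cv2.imwrite(f"pics/{n}0b.png",cv2.resize(d["image"][:,:,::-1],(800,600),interpolation=cv2.INTER_CUBIC))
print(ctrl.sense())
E
```

```text
pics
scene 446.116197206771 -0.09765369283157095 [ 941.74538738 -548.51235604 1012.80751095]
top 456.9448394751972 -0.0034346215371958764 [ 454.80307929   36.20972475 1347.19496505]
{'time_s': 0.1, 'joints': array([-1.40339206e+00,  3.13368350e-01,  1.49835260e+00,  8.39630054e-06,
        1.33101528e+00, -2.23390596e-01]), 'dq': array([-0.00034742, -0.00102506, -0.00247483, -0.00033055, -0.00061202,
        0.00103106]), 'tau': array([ 2.83941379e-03, -4.12902260e+01, -2.60142410e+01, -1.63462992e-04,
        3.05597183e-03,  8.19463708e-06]), 'eef_pos': array([ 199.95394346, -485.26908546,  303.40861526]), 'ee_rot': array([-5.71449810e-04,  9.80970617e-01,  1.94155406e-01,  2.00799372e-05]), 'force': array([ 0.46274957,  0.50801205, -0.18809239]), 'wrist_torque': array([-0.05712895,  0.00994674,  0.0416752 ]), 'grip_force': 0.0, 'grip_width': 1.0005185540711585}
```

View pics/scene0b.png

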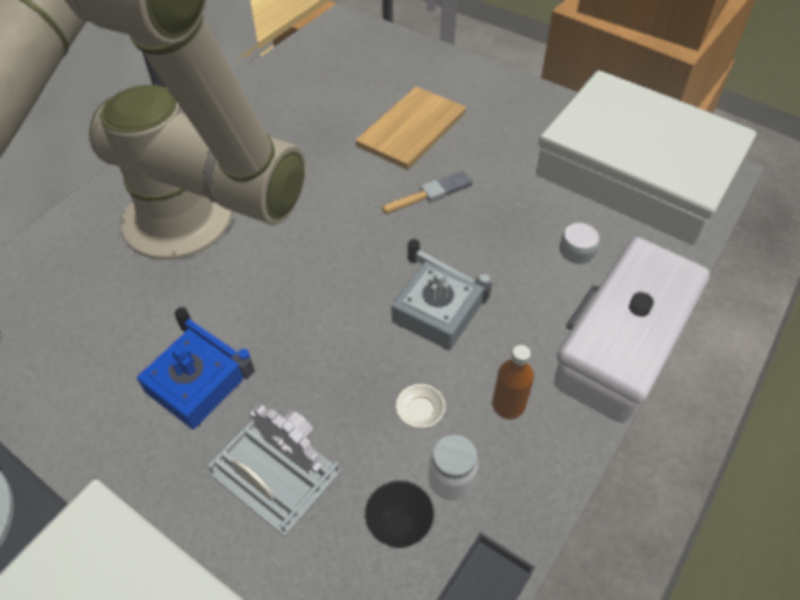

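View pics/top0b.png

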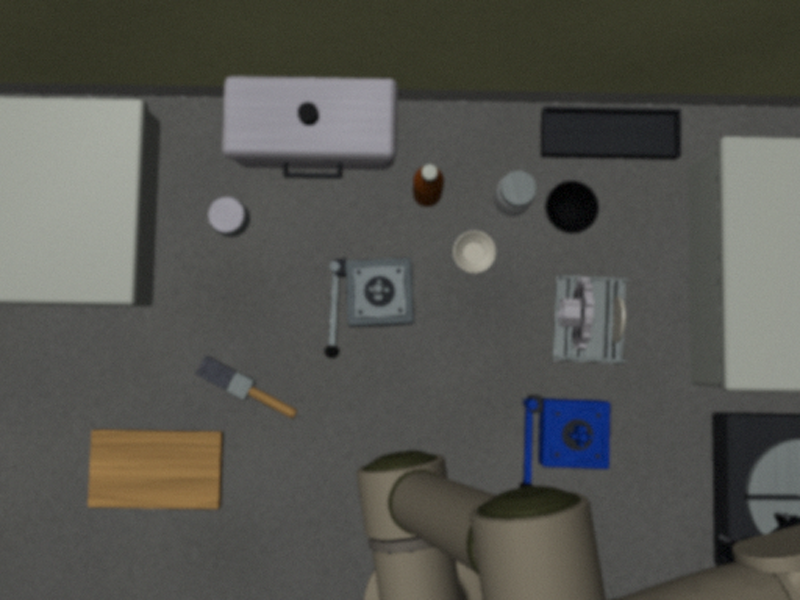

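Top view (800-px scale): the grey drive is at (380,292) with its foot at (332,351) and hinge at (337,267). The sprocket is in the rack at (575,312). In the scene view the drive is at (438,297) and the sprocket at (290,437).

Look-alikes:
- Blue drive at top (578,433): leave.
- White dish in the rack at (621,318): leave.
- Shallow dish at (474,252): leave.
- Tin at (227,215): leave.

Choice: the grey drive and the metallic toothed part with a collar. I'll check both in a close crop.

```bash
python3 - <<'E'
from h import *
t=np.load('last_top.npy',allow_pickle=True).item();s=np.load('last_scene.npy',allow_pickle=True).item()
def c(d,u,v): return cv2.resize(d["image"][v:v+75,u:u+100,::-1],(400,300),interpolation=cv2.INTER_CUBIC)
o=[(t,195,155),(t,325,168),(s,230,145),(s,130,250)]
a=[c(*k) for k in o]
cv2.imwrite('pics/crop1.png',np.vstack([np.hstack(a[:2]),np.hstack(a[2:])]))
f=.64
for n,u,v,z in [("hub",380,291,115),("cover",380,292,64),("foot",332,351,47),("hinge",337,267,47),("collar",573,312,72)]:print(n,onz(t,u*f,v*f,z))
g=lambda x:(x*f)
print("hubtip tri",tri(t,(380*f,290*f),s,(438*f,281*f)))
E
```

```text
hub [565.01562616  86.302588   115.        ]
cover [567.76673866  88.34198357  64.        ]
foot [460.31999251 174.18053224  47.        ]
hinge [613.97427734 168.64985876  47.        ]
collar [ 536.62670606 -258.23135887   72.        ]
hubtip tri (array([569.90683208,  88.36262604, 102.80776288]), np.float64(5.085133223280011))
```

View pics/crop1.png

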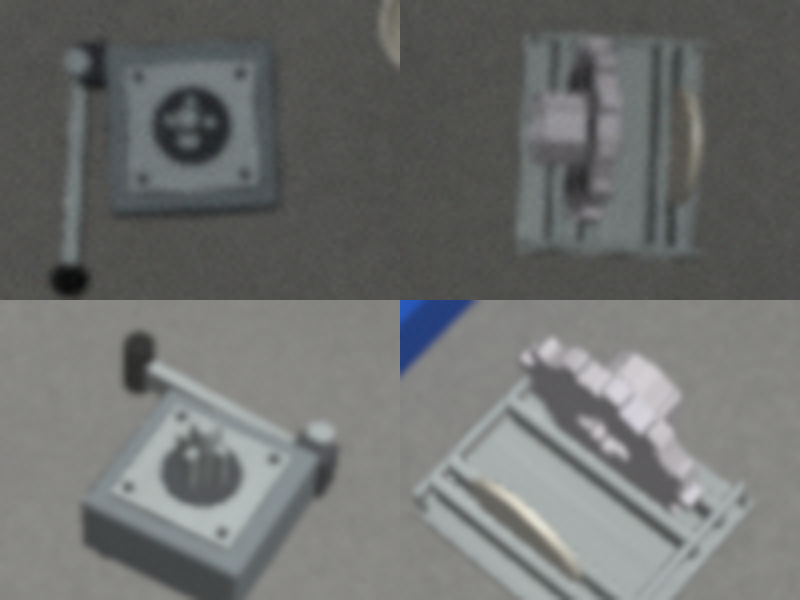

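The crop confirms the grey drive with its leg folded at +y. The sprocket stands on edge with its collar towards image-left (+y). I'll fix the hub master direction after clearing the arm. First the leg: I'll close the gripper and go to the inner side of the foot.

```bash
python3 -m creep '[[[10.3,25,0,0,0,-4.48],[10.3,25,0,0,0,-4.48],[10.3,25,0,0,0,-4.48],[10.3,25,0,0,0,-4.48],[10.3,25,0,0,0,-4.48],[10.3,25,0,0,0,-4.48],[10.3,25,0,0,0,-4.48],[10.3,25,0,0,0,-4.48],[10.3,25,0,0,0,-4.48],[10.3,25,0,0,0,-4.48],[10.3,25,0,0,0,-4.48],[10.3,25,0,0,0,-4.48],[10.3,25,0,0,0,-4.48],[10.3,25,0,0,0,-4.48],[10.3,25,0,0,0,-4.48],[10.3,25,0,0,0,-4.48],[10.3,25,0,0,0,-4.48],[10.3,25,0,0,0,-4.48],[10.3,25,0,0,0,-4.48]]]' 0 40
python3 - <<'E'
from h import *
t=np.load('last_top.npy',allow_pickle=True).item();s=np.load('last_scene.npy',allow_pickle=True).item()
print(tri(t,(212.5,224.5),s,(230+139/4,145+36/4)))   # foot top
for u,v in[(110,45),(275,42),(278,210),(113,213)]:print(onz(t,195+u/4,155+v/4,64))
print('nose/shoulder',onz(t,195+190/4,155+125/4,66))
print('rack');
for u,v in[(522,38),(700,42),(692,250),(520,252)]:print(onz(t,325+(u-400)/4,168+v/4,20))
print('disc top',onz(t,325+(605-400)/4,168+128/4,130),'collar end',onz(t,325+(527-400)/4,168+128/4,95))
E
```

```text
time_s: 1.68
eef_pos: [457.2, 139.4, 303.4]
ee_rot: [0.0, 1.0, 0.0, -0.001]
force: [0.0, 0.0, 0.1]
grip_width: 0.001
grip_force: 0.0
(array([462.79072854, 174.58891127,  58.34050922]), np.float64(5.378960541521681))
[625.37369803 147.94953193  64.        ]
[629.38919997  31.36801628  64.        ]
[510.57503329  27.42331322  64.        ]
[506.6395862  143.22693175  64.        ]
nose/shoulder [569.33871807  90.26355138  66.        ]
rack
[ 604.3919216 -237.4711889   20.       ]
[ 603.54878035 -367.71888277   20.        ]
[ 451.86270342 -360.96963133   20.        ]
[ 448.49073516 -236.1579494    20.        ]
disc top [ 532.45189095 -270.32701552  130.        ] collar end [ 533.83600952 -225.49508205   95.        ]
```

```bash
python3 -m creep '[[[0,0,-4,0,0,0],[0,0,-6,0,0,0],[0,0,-8.2,0,0,0],[0,0,-8.2,0,0,0],[0,0,-8.2,0,0,0],[0,0,-8.2,0,0,0],[0,0.4,-8.2,0,0,0],[0,0.8,-8.2,0,0,0],[0,1.4,-8.2,0,0,0],[0,2,-8.2,0,0,0],[0.15,2.6,-8.2,0,0,0],[0.3,3.2,-8.2,0,0,0],[0.6,3.8,-8.2,0,0,0],[0.85,4.35,-8.2,0,0,0],[1.2,4.85,-8.2,0,0,0],[1.6,5.35,-8.2,0,0,0],[2.05,5.8,-8.2,0,0,0],[2.5,6.2,-8.2,0,0,0],[2.7,6.35,-8.2,0,0,0]]]'
python3 - <<'E'
from h import *
d=cap('top');im=d['image'];
cv2.imwrite('pics/leg.png',cv2.resize(im[90:240,100:300,::-1],(800,600),interpolation=cv2.INTER_CUBIC))
E
```

```text
time_s: 3.27
eef_pos: [526.4, 300.2, 102.3]
ee_rot: [-0.001, 1.0, 0.0, 0.003]
force: [0.5, -0.8, 0.7]
grip_width: -0.0
grip_force: 0.6
```

View pics/leg.png

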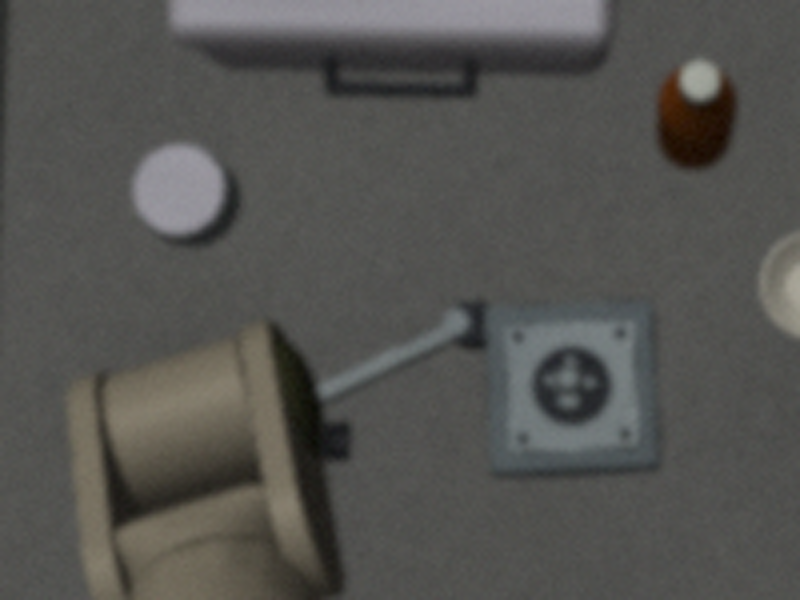

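The leg stands at about 61° from −x (bar (460,318) to (325,392)), which is nearly the stop. I'll push a bit more until the force rises.

```bash
python3 -m creep '[[[0.12,0.05,0,0,0,0],[0.24,0.1,0,0,0,0],[0.36,0.13,0,0,0,0],[0.45,0.15,0,0,0,0],[0.45,0.15,0,0,0,0]]]'
```

```text
time_s: 3.73
eef_pos: [533.6, 301.4, 99.0]
ee_rot: [0.002, 1.0, 0.0, -0.005]
force: [-17.9, -6.6, 13.6]
grip_width: -0.001
grip_force: 9.9
```

```bash
python3 - <<'E'
from h import *
d=cap('top');im=d['image']
a=cv2.resize(im[162:212,218:268,::-1],(600,600),interpolation=cv2.INTER_CUBIC)
a=cv2.convertScaleAbs(a,alpha=1.5,beta=-20)
cv2.imwrite('pics/hub.png',a)
E
```

```text
(no output)
```

View pics/hub.png

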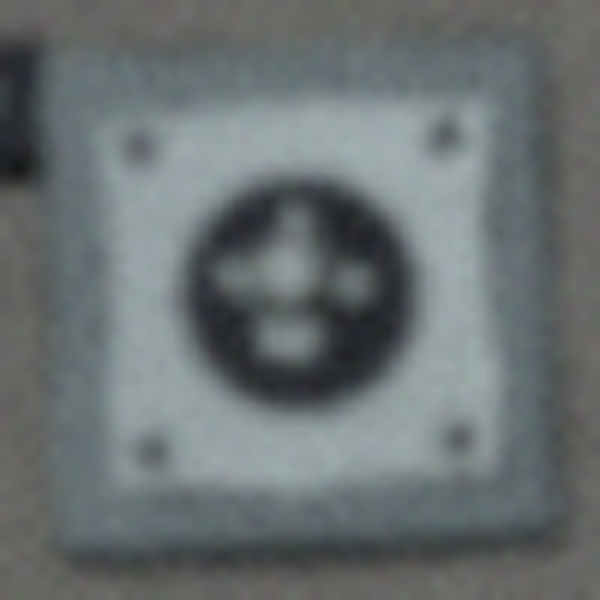

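Force at the stop is 19 N. In the hub crop the splines are at up (293,215), left (230,275), right (350,283), and the wide master at bottom (287,337). So the master points towards −x. I'll retreat, compute numbers, and go above the rack.

```bash
python3 -m creep '[[[-0.7,-0.3,0,0,0,0],[-0.8,-0.3,1,0,0,0],[-0.8,-0.3,2.5,0,0,0],[-0.8,-0.3,4,0,0,0],[-0.8,-0.3,6,0,0,0],[-0.8,-0.3,8,0,0,0],[0,-4,8.2,0,0,0],[0,-22.7,8.2,0,0,0],[0,-22.7,8.2,0,0,0],[0,-22.7,8.2,0,0,0],[0,-22.7,8.2,0,0,0],[0,-22.7,8.2,0,0,0],[0,-22.7,8.2,0,0,0],[0,-22.7,8.2,0,0,0],[0,-22.7,8.2,0,0,0],[0,-22.7,8.2,0,0,0],[0,-22.7,8.2,0,0,0],[0,-22.7,8.2,-0.6,0,0],[0,-22.7,8.2,-0.6,0,0],[0,-22.7,8.2,-0.6,0,0]]]' 85 40
python3 - <<'E'
from h import *
t=np.load('last_top.npy',allow_pickle=True).item()
P=lambda u,v,z:onz(t,218+(u+.5)/12-.5,162+(v+.5)/12-.5,z)
for n,u,v,z in[("spl",290,279,100),("U",293,215,100),("L",230,275,100),("R",350,283,100),("B",287,337,100),("shoulder",300,292,66)]:print(n,P(u,v,z).round(1))
print("screws",np.mean([P(u,v,66) for u,v in[(140,145),(447,133),(458,437),(152,450)]],0))
Q=lambda u,v,z:onz(t,325+(u-400+.5)/4-.5,168+(v+.5)/4-.5,z).round(1)
print("rim top",Q(604,128,130),"ends",Q(600,38,72),Q(592,222,72),"collar",Q(555,128,85))
# foot
s=cap('top');im=s['image'];hsv=cv2.cvtColor(im,cv2.COLOR_RGB2HSV)
m=(hsv[...,2]<45).astype(np.uint8);m[:,300:]=0;m[:140]=0;m[260:]=0
n,l,st,c=cv2.connectedComponentsWithStats(m)
for i in range(1,n):
  if 15<st[i,4]<400:print(st[i],onz(s,*c[i],47).round(1))
E
```

```text
time_s: 5.45
eef_pos: [535.3, -269.6, 304.1]
ee_rot: [0.027, 1.0, -0.002, 0.0]
force: [-0.0, 0.5, -0.6]
grip_width: 0.998
grip_force: 0.0
spl [570.3  91.1 100. ]
U [585.   90.7 100. ]
L [571.  104.8 100. ]
R [569.6  77.4 100. ]
B [557.   91.5 100. ]
shoulder [570.4  90.2  66. ]
screws [570.64680941  90.3432393   66.        ]
rim top [ 533.4 -268.7  130. ] ends [ 600.5 -280.5   72. ] [ 471.4 -274.7   72. ] collar [ 535.8 -246.    85. ]
[ 88 140  11  55 356] [621.2 520.1  47. ]
[150 140   9  11  30] [685.1 345.3  47. ]
[161 189  10   8  57] [549.1 310.8  47. ]
```

```bash
python3 -m creep '[[[0,0.1,-1.5,0,0,0],[0,0.1,-3,0,0,0],[0,0.1,-4,0,0,0],[0,0.1,-4.6,0,0,0],[0,0.1,-5.15,0,0,0],[0,0.1,-5.15,0,0,0],[0,0.1,-5.15,0,0,0]]]'; python3 -m creep '[[[0,0,0,0,0,0],[0,0,0,0,0,0],[0,0,0,0,0,0],[0,0,0,0,0,0],[0,0,0,0,0,0],[0,0,0,0,0,0],[0,0,0,0,0,0],[0,0,0,0,0,0],[0,0,0,0,0,0],[0,0,0,0,0,0]]]' 5 50
```

```text
time_s: 6.08
eef_pos: [536.1, -262.9, 175.4]
ee_rot: [0.026, 1.0, -0.0, -0.0]
force: [0.1, -0.5, 0.3]
grip_width: 0.998
grip_force: 0.0
time_s: 6.92
eef_pos: [536.3, -263.4, 175.5]
ee_rot: [0.027, 1.0, -0.0, 0.0]
force: [-0.5, -4.2, 2.0]
grip_width: 0.157
grip_force: 48.7
```

```bash
python3 -m creep '[[[0,0,0.6,0,0,0],[0,0,1.5,0,0,0],[0,0,2.5,0,0,0],[0,0,3.5,0,0,0],[-0.5,1.2,4,0,0,0],[-1,2.4,4,1,0,0],[-1.6,3.6,4,2,0,0],[-2.2,4.8,4,3,0,0],[-2.6,6,4,4,0,0],[-2.6,6,4,4.6,0,0],[-2.6,6,3,4.6,0,0],[-2.6,6,2,4.6,0,0],[-2.6,6,1,4.6,0,0],[-2.6,6,0.2,4.6,0,0],[-2.6,6,0.2,4.6,0,0]]]'
python3 - <<'E'
from h import *
a=[cv2.resize(d['image'][v:v+150,u:u+100,::-1],(400,600),interpolation=cv2.INTER_CUBIC) for d,u,v in((cap('top'),240,140),(cap('scene'),180,160))]
cv2.imwrite('pics/held.png',np.hstack(a))
E
```

```text
time_s: 8.17
eef_pos: [469.6, -111.6, 176.5]
ee_rot: [-0.176, 0.984, -0.0, -0.003]
force: [-1.1, 0.5, -3.2]
grip_width: 0.155
grip_force: 49.8
```

View pics/held.png

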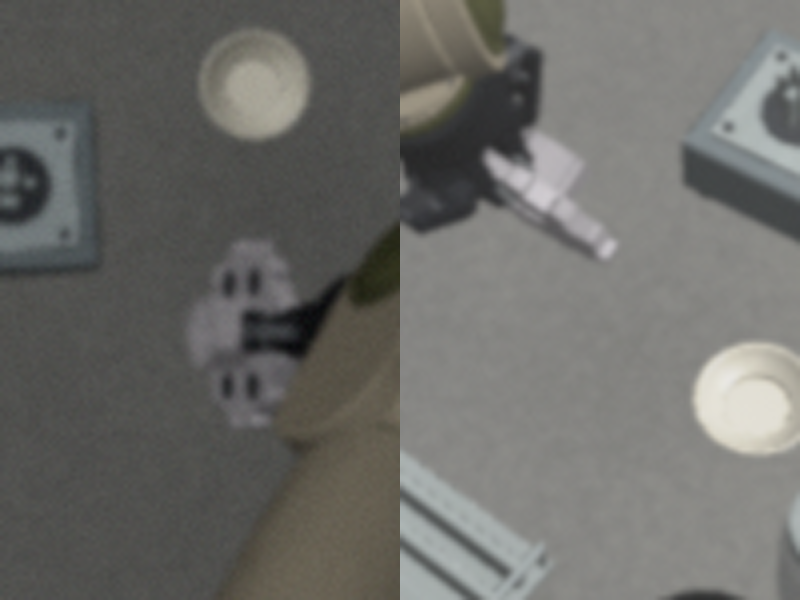

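The sprocket is held at about 20°, collar at (205,330) left and up, above open counter. I'll lower it to contact.

```bash
python3 -m creep '[[[0,0,-0.3,0,0,0],[0,0,-0.5,0,0,0],[0,0,-0.6,0,0,0],[0,0,-0.64,0,0,0],[0,0,-0.64,0,0,0]]]'
```

```text
time_s: 8.68
eef_pos: [471.2, -112.9, 164.2]
ee_rot: [-0.174, 0.985, -0.0, -0.0]
force: [-0.1, 1.4, -2.6]
grip_width: 0.154
grip_force: 49.7
```

```bash
python3 -m creep '[[[0,0,-0.1,0,0,0],[0,0,-0.16,0,0,0],[0,0,-0.16,0,0,0],[0,0,-0.16,0,0,0]]]'
```

```text
time_s: 9.02
eef_pos: [471.6, -113.2, 161.0]
ee_rot: [-0.173, 0.985, 0.0, 0.001]
force: [-1.9, -0.4, 6.3]
grip_width: 0.154
grip_force: 51.0
```

Contact. I'll open slightly, then slide the fingers off along the disc plane.

```bash
python3 -m creep '[[[0,0,0,0,0,0],[0,0,0,0,0,0],[0,-0.55,1.5,0,0,0],[0,-1.1,3,0,0,0],[0,-1.65,4.5,0,0,0],[0,-2,5.5,-4,0,0],[0,-3,6,-4,0,0],[-3,-7,6,-4,0,0],[-3,-9,6,-4,0,0],[-3,-9,6,-4,0,0],[-3,-9,6,-4,0,0],[-3,-9,6,-4,0,0],[-3,-9,6,-4,0,0]]]' 28
python3 - <<'E'
from h import *
T=cap('top');S=cap('scene')
a=[cv2.resize(d['image'][v:v+150,u:u+100,::-1],(400,600),interpolation=cv2.INTER_CUBIC) for d,u,v in((T,230,140),(S,160,170))]
cv2.imwrite('pics/flat.png',np.hstack(a))
E
```

```text
time_s: 10.1
eef_pos: [395.3, -339.4, 309.8]
ee_rot: [-0.0, 1.0, -0.002, -0.0]
force: [0.5, -0.2, -0.0]
grip_width: 0.327
grip_force: 0.0
```

View pics/flat.png

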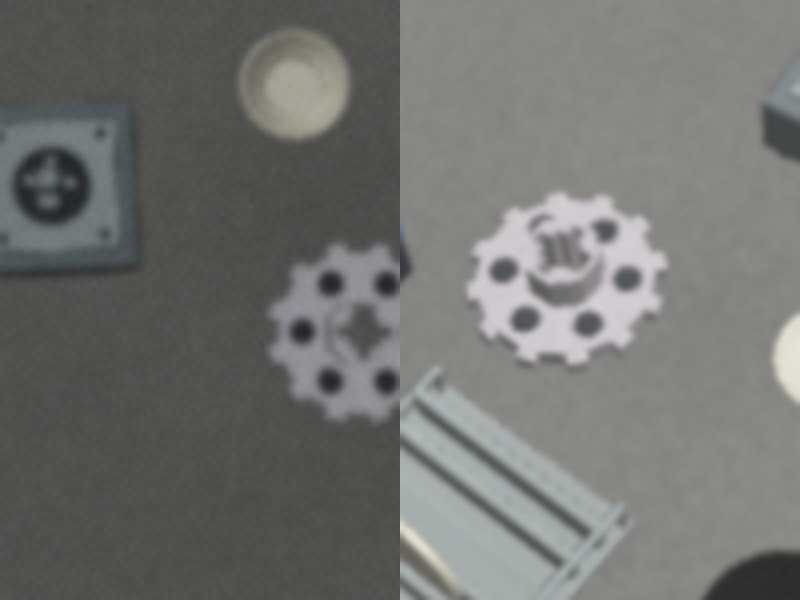

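It lies flat with its collar up, at top-crop (355,332). I'll measure its centre and angle numerically.

```bash
python3 - <<'E'
from h import *
T=np.load('last_top.npy',allow_pickle=True).item();im=T['image'];g=cv2.cvtColor(im,cv2.COLOR_RGB2GRAY)
u0,v0,N=287,190,66
w=g[v0:v0+N,u0:u0+N]
th,b=cv2.threshold(w,0,255,cv2.THRESH_OTSU);print(th)
c,_=cv2.findContours(b,cv2.RETR_EXTERNAL,cv2.CHAIN_APPROX_NONE);c=max(c,key=cv2.contourArea)
m=np.zeros_like(w);cv2.drawContours(m,[c],-1,255,-1)
M=cv2.moments(c);C=onz(T,u0+M['m10']/M['m00'],v0+M['m01']/M['m00'],14);print("disc centre z14",C.round(1),'r',cv2.minEnclosingCircle(c)[1])
h=cv2.bitwise_and(m,255-b);h=cv2.erode(h,None,iterations=0)
n,l,st,cc=cv2.connectedComponentsWithStats(h,connectivity=4)
for i in range(1,n):
  if st[i,4]>8:
    p=onz(T,u0+cc[i][0],v0+cc[i][1],14);q=p-C;print(st[i,4],cc[i].round(1)+[u0,v0],q.round(1),np.hypot(*q[:2]).round(1),np.degrees(np.arctan2(q[1],q[0])).round(1))
# teeth phase: resample around the disc at r=62
a=np.radians(np.arange(0,360,1.));X=np.c_[C[0]+62.5*np.cos(a),C[1]+62.5*np.sin(a),np.full(360,14.)]
p=proj(T,X).astype(np.float32);v=cv2.remap(g.astype(np.float32),p[None,:,0],p[None,:,1],cv2.INTER_LINEAR)[0]
F=np.sum(v*np.exp(1j*12*a));print("tooth phase mod30",np.degrees(np.angle(F))/12,abs(F))
# bore slots at collar top: find centre, then dark widths
for r in(14,17):
  for ctr in [C]:
    X=np.c_[C[0]+r*np.cos(a),C[1]+r*np.sin(a),np.full(360,44.)]
    p=proj(T,X).astype(np.float32);v=cv2.remap(g.astype(np.float32),p[None,:,0],p[None,:,1],cv2.INTER_LINEAR)[0]
    print(r,v[::10].astype(int))
cr=cv2.resize(im[v0:v0+N,u0:u0+N,::-1],(594,594),interpolation=cv2.INTER_CUBIC);cv2.imwrite('pics/spr.png',cr)
E
```

```text
106.0
disc centre z14 [ 470.9 -132.5   14. ] r 22.4874267578125
36 [312.2 210.5] [35.3 20.3  0. ] 40.7 29.9
34 [326.3 210.5] [ 35.9 -21.    0. ] 41.6 -30.3
92 [320.7 222. ] [ 2.3 -4.8  0. ] 5.3 -64.3
35 [305.1 222.5] [ 0.1 40.7  0. ] 40.7 89.8
34 [333.2 222.9] [  0.1 -41.3   0. ] 41.3 -89.9
37 [312.  234.9] [-35.6  20.1   0. ] 40.9 150.5
35 [326.2 235. ] [-35.3 -21.    0. ] 41.1 -149.3
tooth phase mod30 -14.731907237165224 4240.910408954564
14 [ 79  82  89 100 112 117 117 108  97  94 102 115 122 122 121 118 109  97
  89  92 104 113 114 112 108 102  91  84  89 107 115 115 107  95  84  79]
17 [ 90  93 100 117 129 135 133 124 109 105 112 125 135 137 136 134 126 111
 101 107 120 130 133 131 128 120 104  94 101 121 132 134 129 112  97  89]
```

View pics/spr.png

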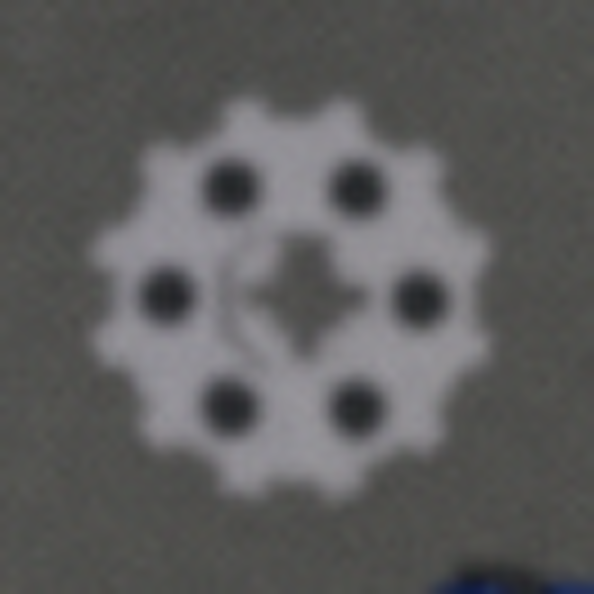

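The wide slot points at the top (+x), at crop (300,245), so sprocket yaw ≈ 0.2° and its centre is (471, −132.6). I'll regrasp by the collar.

```bash
python3 -m creep '[[[3.03,8.27,0,0,0,0],[3.03,8.27,0,0,0,0],[3.03,8.27,0,0,0,0],[3.03,8.27,0,0,0,0],[3.03,8.27,0,0,0,0],[3.03,8.27,0,0,0,0],[3.03,8.27,-1.5,0,0,0],[3.03,8.27,-3,0,0,0],[3.03,8.27,-4.5,0,0,0],[3.03,8.27,-6,0,0,0],[3.03,8.27,-6,0,0,0],[3.03,8.27,-6,0,0,0],[3.03,8.27,-6,0,0,0]]]' 85
```

```text
time_s: 11.28
eef_pos: [472.9, -131.1, 162.3]
ee_rot: [0.001, 1.0, 0.0, 0.001]
force: [1.2, -0.1, 0.7]
grip_width: 0.996
grip_force: 0.0
```

```bash
python3 -m creep '[[[-0.08,-0.05,-1,0,0,0],[-0.08,-0.05,-2,0,0,0],[-0.08,-0.05,-2.6,0,0,0],[-0.08,-0.05,-2.95,0,0,0],[-0.08,-0.05,-2.95,0,0,0],[-0.08,-0.05,-2.95,0,0,0]]]'; python3 -m creep '[[[0,0,0,0,0,0],[0,0,0,0,0,0],[0,0,0,0,0,0],[0,0,0,0,0,0],[0,0,0,0,0,0],[0,0,0,0,0,0],[0,0,0,0,0,0],[0,0,0,0,0,0]]]' 40 50
```

```text
time_s: 11.78
eef_pos: [470.8, -132.8, 88.0]
ee_rot: [0.001, 1.0, 0.0, 0.001]
force: [-1.0, -0.0, 0.1]
grip_width: 0.996
grip_force: 0.0
time_s: 12.45
eef_pos: [470.4, -132.6, 87.4]
ee_rot: [0.0, 1.0, -0.0, 0.001]
force: [-0.5, 2.0, 6.9]
grip_width: 0.549
grip_force: 52.3
```

```bash
python3 -m creep '[[[0,0,1,0,0,0],[0,0,2.5,0,0,0],[0,0,4,0,0,0],[0,0,5.5,0,0,1],[0,0,6.4,0,0,2.2],[0.5,1,6.4,0,0,3.6],[1,2,6.4,0,0,5],[1.5,3,6.4,0,0,6.4],[2,4,6.4,0,0,7.8],[2.4,5,6.4,0,0,9.2],[2.8,6,6.4,0,0,10.6],[3.2,7,6.4,0,0,12],[3.6,8,6.4,0,0,13.4],[4,8.9,6.4,0,0,14.8],[4,8.9,6.4,0,0,16.2],[4,8.9,6.4,0,0,17.6],[4,8.9,6.4,0,0,18],[4,8.9,6.4,0,0,18]]]' && python3 -m creep '[[[0,0,0,0,0,1.4],[0,0,0,0,0,2.8],[0,0,0,0,0,4.2],[0,0,0,0,0,5.6],[0,0,0,0,0,7],[0,0,0,0,0,8.4],[0,0,0,0,0,9.8],[0,0,0,0,0,11.2],[0,0,0,0,0,12.6],[0,0,0,0,0,14],[0,0,0,0,0,15.4],[0,0,0,0,0,16.8],[0,0,0,0,0,17.45],[0,0,0,0,0,17.45],[0,0,0,0,0,17.45],[0,0,0,0,0,17.45]]]'
```

```text
time_s: 13.95
eef_pos: [569.7, 90.2, 246.1]
ee_rot: [-0.0, 0.707, 0.708, -0.0]
force: [-0.3, 0.2, -3.2]
grip_width: 0.55
grip_force: 53.5
time_s: 15.28
eef_pos: [569.9, 90.0, 246.4]
ee_rot: [-0.0, 0.025, 1.0, 0.0]
force: [0.1, 1.0, -3.0]
grip_width: 0.555
grip_force: 53.5
```

```bash
python3 - <<'E'
from h import *
T=cap('top');S=cap('scene')
s=ctrl.sense();q=s['ee_rot'];print(s['eef_pos'],q,s['joints'],"yaw",np.degrees(2*np.arctan2(q[2],q[1])),s['force'])
a=[cv2.resize(d['image'][v:v+100,u:u+66,::-1],(396,600),interpolation=cv2.INTER_CUBIC) for d,u,v in((T,210,130),(S,240,110))]
cv2.imwrite('pics/over.png',np.hstack(a))
E
```

```text
[569.94161043  90.02509505 246.36665678] [-7.15789081e-05  2.49217924e-02  9.99689401e-01 -1.52850871e-06] [-4.62847728e-02  4.74225259e-01  1.41832197e+00 -6.44441083e-06
  1.24918848e+00 -1.56723032e+00] yaw 177.14387724038914 [ 0.0154631   0.67963857 -3.37119719]
```

View pics/over.png

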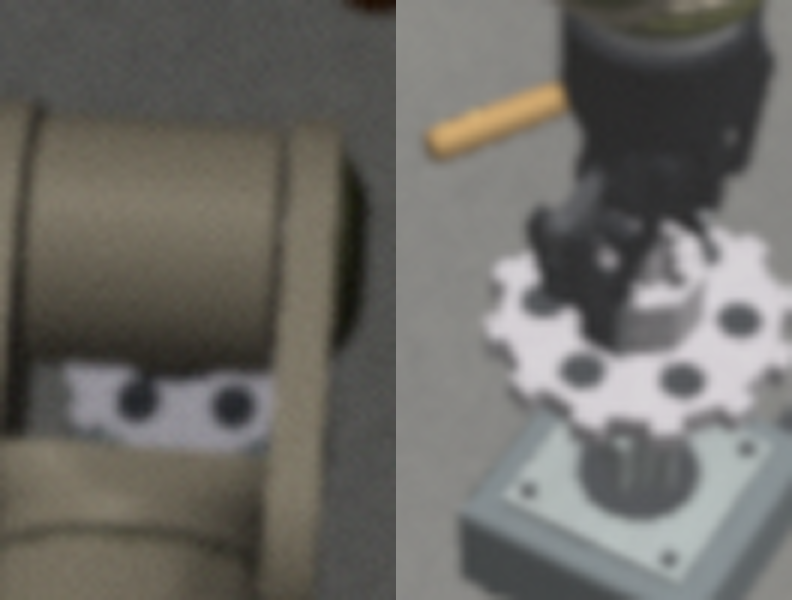

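```bash
python3 - <<'E'
from h import *
T=np.load('last_top.npy',allow_pickle=True).item();S=np.load('last_scene.npy',allow_pickle=True).item()
Q=[onz(S,230+(u+.5)/4-.5,145+(v+.5)/4-.5,66) for u,v in[(182,117),(272,160),(222,231),(128,190)]]
print("screws scene",np.mean(Q,0).round(1))
yaw=np.radians(177.3)
def blobs(d,u0,v0,w,h,pts):
    g=cv2.cvtColor(d['image'],cv2.COLOR_RGB2GRAY)
    out=[]
    for u,v in pts: # local dark centroid in 9x9
        u=u0+(u+.5)/6-.5;v=v0+(v+.5)/6-.5
        for _ in range(4):
            P=cv2.getRectSubPix(g,(9,9),(u,v)).astype(float);W=np.clip(110-P,0,None)
            y,x=np.mgrid[-4:5,-4:5];u+=(W*x).sum()/W.sum();v+=(W*y).sum()/W.sum()
        out.append((u,v))
    return out
z=246.4-87.4+14
A=np.radians(30+60*np.arange(6))+yaw
for n,d,u0,v0,pts in(("S",S,240,110,[(582-396,372),(682-396,380),(740-396,320)]),("T",T,210,130,[(137,400),(233,405)])):
    b=blobs(d,u0,v0,66,100,pts);P=np.array([onz(d,*p,z) for p in b])
    c=np.array([570,90]);cs=[]
    for p in P:
        D=p[:2]-np.c_[570+41*np.cos(A),90+41*np.sin(A)];k=np.argmin(np.hypot(*D.T));cs.append(p[:2]-41*np.array([np.cos(A[k]),np.sin(A[k])]))
    print(n,np.round(b,1).tolist(),np.round(cs,1).tolist(),np.mean(cs,0).round(1))
E
```

```text
screws scene [571.3  91.3  66. ]
S [[273.4, 167.3], [287.3, 173.0], [296.8, 162.9]] [[566.5, 105.6], [568.2, 90.7], [568.4, 90.9]] [567.7  95.8]
T [[233.4, 194.4], [248.5, 197.2]] [[572.9, 86.7], [568.0, 88.6]] [570.5  87.7]
```

```bash
python3 -m creep '[[[0.07,0.03,-0.5,0,0,0],[0.07,0.03,-1,0,0,0],[0.07,0.03,-1.4,0,0,0],[0.07,0.03,-1.6,0,0,0],[0.07,0.03,-1.8,0,0,0],[0.07,0.03,-2,0,0,0],[0.07,0.03,-2,0,0,0]]]'
```

```text
time_s: 15.97
eef_pos: [571.5, 90.8, 195.7]
ee_rot: [-0.001, 0.024, 1.0, 0.0]
force: [0.2, -0.8, -3.2]
grip_width: 0.552
grip_force: 53.6
```

The nose is in the bore with no contact. Continuing down gently past the spline tops.

```bash
python3 -m creep '[[[0,0,-0.15,0,0,0],[0,0,-0.3,0,0,0],[0,0,-0.4,0,0,0],[0,0,-0.48,0,0,0],[0,0,-0.48,0,0,0]]]'
```

```text
time_s: 16.38
eef_pos: [571.6, 90.8, 184.0]
ee_rot: [-0.0, 0.024, 1.0, 0.0]
force: [-0.7, -0.2, -3.0]
grip_width: 0.554
grip_force: 53.6
```

```bash
python3 -m creep '[[[0,0,-0.2,0,0,0],[0,0,-0.4,0,0,0],[0,0,-0.6,0,0,0],[0,0,-0.8,0,0,0],[0,0,-0.95,0,0,0],[0,0,-0.95,0,0,0]]]'
```

```text
time_s: 16.88
eef_pos: [571.4, 90.8, 159.6]
ee_rot: [-0.001, 0.024, 1.0, 0.0]
force: [0.1, 0.1, -3.9]
grip_width: 0.554
grip_force: 53.6
```

```bash
python3 -m creep '[[[0,0,-0.1,0,0,0],[0,0,-0.2,0,0,0],[0,0,-0.25,0,0,0],[0,0,-0.25,0,0,0],[0,0,-0.25,0,0,0]]]'
```

```text
time_s: 17.3
eef_pos: [571.8, 90.8, 154.4]
ee_rot: [0.0, 0.024, 1.0, 0.0]
force: [0.2, 0.5, -3.9]
grip_width: 0.551
grip_force: 53.6
```

```bash
python3 -m creep '[[[0,0,-0.04,0,0,0],[0,0,-0.08,0,0,0],[0,0,-0.08,0,0,0]]]'; python3 -m creep '[[[0,0,0,0,0,0],[0,0,0,0,0,0],[0,0,0,0,0,0],[0,0,0,0,0,0],[0,0,0,0,0,0],[0,0,0,0,0,0],[0,0,1,0,0,0],[0,0,2.5,0,0,0],[0,0,4,0,0,0],[0,0,6,0,0,0],[-3,0,6,0,0,0],[-6,-5,6,0,0,0],[-6,-8,6,0,0,0],[-6,-10,6,0,0,0],[-6,-10,6,0,0,0],[-6,-10,6,0,0,0],[-6,-10,6,0,0,0]]]' 85
python3 - <<'E'
from h import *
T=cap('top');S=cap('scene')
a=[cv2.resize(d['image'][v:v+100,u:u+100,::-1],(400,400),interpolation=cv2.INTER_CUBIC) for d,u,v in((T,155,140),(S,220,125))]
cv2.imwrite('pics/end.png',np.hstack(a))
g=cv2.cvtColor(T['image'],cv2.COLOR_RGB2GRAY);_,b=cv2.threshold(g[150:225,205:280],140,255,0)
c=max(cv2.findContours(b,0,2)[0],key=cv2.contourArea);M=cv2.moments(c)
print(onz(T,205+M['m10']/M['m00'],150+M['m01']/M['m00'],80),cv2.minEnclosingCircle(c)[1])
E
```

```text
time_s: 17.55
eef_pos: [571.9, 90.8, 153.5]
ee_rot: [0.0, 0.024, 1.0, -0.0]
force: [-2.4, -0.4, 4.3]
grip_width: 0.551
grip_force: 54.4
time_s: 18.97
eef_pos: [428.9, -137.0, 302.4]
ee_rot: [0.0, 0.024, 1.0, -0.0]
force: [0.6, -0.8, -0.1]
grip_width: 0.995
grip_force: 0.0
[600.00129918  67.911794    80.        ] 14.4223051071167
```

View pics/end.png

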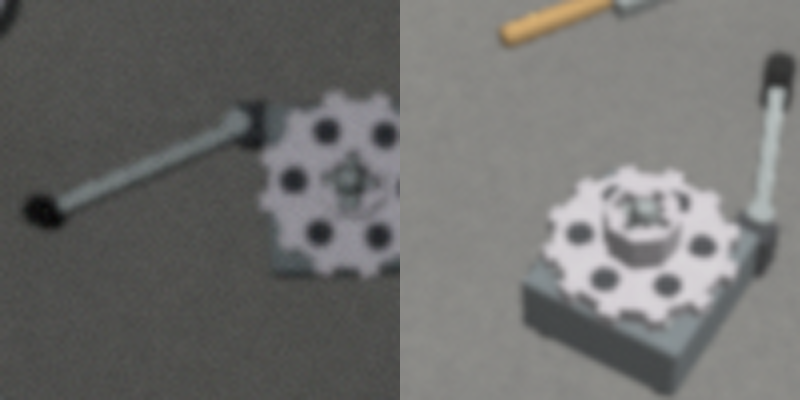

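The sprocket sits flat on the box with the hub nose showing at (350,180). The leg is out, with its foot at (42,212), about 1.18 rad. Contact came at the home height, so I'm handing in.

```bash
python3 -c "
from rig import ctrl
print(ctrl.finish_job())"
```

```text
the job is handed in; nothing more can be done
None
```

The job is handed in: the leg is out at about 1.18 rad, and the sprocket was laid flat, regrasped by the collar and set on the hub, collar up, with contact at the expected home height; no verdict was returned.

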